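# Close the sample-bottle crate

### The arm

A 6-joint arm with a two-finger parallel gripper is mounted at the origin on the work surface. World frame = base frame: x ahead of the robot, y to its left, z up, the work surface at z = 0. Lengths are in mm, angles in rad, forces in N, time in s.
With the tool pointing down it reaches from about 250 to 800 mm from the base axis. Payload 3.9 kg.
Tool frame: the origin (TCP) lies at the very end of the fingers, on their centre line; the grasp point (between the pads) lies 19 mm behind it; z points along the fingers, y is the line along which they close (so a half turn about z gives the same grasp; the last joint's range is limited). The gripper opens to 85 mm and grips with 20 to 120 N. Pads are 22 mm wide; open, the fingers measure 114 mm over their backs; the gripper's body (76 mm by 85 mm) begins 54 mm behind the grasp point. The pads swing forward as they close: fully open they stand 13 mm farther back than shut.
Start: joints at [-1.148, 0.26, -0.138, 1.173, 0, 1.571], TCP at [215.41, -478.763, 231.304] pointing down, gripper open.
Joint ranges: [-2.78, 2.78], [-0.83, 1.72], [-1.28, 1.37], [-1.9, 2.12], [-1.57, 1.48], [-3.14, 3.14]. Speed limits (rad/s): [2.57, 2.57, 3.14, 3.14, 3.14, 3.14].

### API

Orientations are given as a unit quaternion [w, x, y, z].
In Python, from bench import * gives the robot as it stands.
- The arm moves only by the tool carry_out, never from a script. Its argument "series" is a list of rows, each a list of 3 entries, a list of its own where there are three numbers: the shift along the world's x, y, z in m, then the turn, a rotation vector about the world's x, y, z in rad, then the finger opening in m, from 0 to 0.0854. In form: [[[dx, dy, dz], [wx, wy, wz], gripper], ...]. A call has 1 to 20 rows; each row is the pose to reach, as a shift and turn from the pose commanded when the call began; what a row does not reach only later rows make up. A row lasts 1/8 s, in which the tool goes at most 62.5 mm and 10.7 degrees, less where a joint would pass 70% of its speed; a pose out of reach is approached as far as the arm can. A call with a gripper value outside its range is refused whole. The fingers move at their own pace and stop on an object; "force" is the grip in N (left out, the last holds). Time passes only in rows, so rows that repeat a pose let the fingers close. It gives the time, the measured TCP pose, the force, the opening and the grip force at its end, in the units of the state.
- get_state(): the state, without advancing time (a new reading comes with each control period).
- read_camera(name): name is "scene" or "top" or "wrist"; returns a dict with "img" (480x640x3 uint8, red, green, blue), "fx", "fy", "cx", "cy" (pixels), "cam_to_world" (4x4, takes a point from camera to world coordinates). Camera axes: x right, y down, z forward; pixel columns grow to the right and rows downward; lengths in mm; the calibration is good to about 2 mm. A picture is of the moment at which its call begins. There is no depth.
- sign_off(): hands the job in; it is judged then, once.
The state is a dict: "time_s": time; "joints": joint angles; "joint_velocities": joint speeds; "joint_efforts": joint torques, N m; "tool_pos": TCP position; "orientation": TCP orientation; "ft_force": force on the tool from outside, world axes, zero at the start; "wrist_torque": the same for the moment, N m; "width": finger opening in mm; "finger_force": force on a finger pad.
Only numpy, scipy, OpenCV 4.12 (cv2) and the standard library are available. Lean on these libraries where they do the work, as an engineer would, in place of code of your own. Each camera call takes 0.05 s, during which the arm holds its last target. There are 200 camera calls.

### The job

Close the sample-bottle crate for dispatch: two of its bottles were left standing and stick up above the fill line, so lay each of them flat in the crate, then put the lid on so that it sits fully home on the rim all round. All three bottles and the jar must be in the crate under the lid; leave the other things on the bench where they stand.

Things in the scene. Friction and masses are not known exactly. Their poses are not given: they have to be found in the camera images.
- crate: Shallow open grey plastic crate for sample bottles, fixed to the bench; 208 x 233 mm over its walls (along its x, y), 66 mm high, walls and floor 4 mm. Origin: centre of its underside, z up. Three partitions (3 mm thick, tops 44 mm above the underside) make four lanes along its x, each 200 mm long, 54 mm wide, centred at y = -85.5, -28.5, 28.5, 85.5 mm; one thing in each, in any order.
- crate_mouth (a point): Centre of the crate's mouth, level with its rim, 66 mm above its underside; axes as the crate's. A flange round the rim makes it 220 x 245 mm. A thin dark fill line runs round the inside walls 8 mm below the rim: the lid cannot seat over anything that sticks up above it.
- lid_grip (a point): The crate's loose grey lid, about 0.4 kg, lying right way up on the bench on the other side: a plate 220 x 245 mm (along its x, y) with a bar handle on top along its y, 110 mm long, 18 mm wide, 14 mm high, on posts at its two ends, open beneath (25 mm to the raised panel of the plate). This point is the middle of the bar; its axes are the lid's, z up.
- lid_under (a point): Middle of the underside of the lid's plate, 38 mm straight below lid_grip; axes as the lid's. Round the plate's edge a rounded bead hangs 7 mm below this point and enters the crate's mouth with 2.5 mm play on each side. With the lid home the plate rests flat on the rim and this point meets crate_mouth (lid_grip is then 104 mm above the crate's underside); either way round fits.
- bottle_1_mid (a point): White plastic sample bottle, empty, about 0.1 kg, loose: 50 mm across, 120 mm tall, body straight up to 85 mm, screw cap 38 mm across from 98 to 120 mm. It stands on its foot in a lane at the start, far above the rim; on its side in a lane it is 50 mm high and clears the fill line. This point is its middle; z points from foot to cap.
- bottle_2_mid (a point): A second bottle exactly like bottle_1, also standing upright in another lane at the start.
- bottle_3_mid (a point): A third bottle of the same kind, already lying on its side along its lane, as it should be. This point is its middle; its long axis (foot to cap) is this point's x axis.
- jar_mid (a point): Squat white plastic jar, 50 mm across and 46 mm tall, standing in a lane; it is low enough as it is. This point is its middle, half-way up.
- dishes_mid (a point): Stack of three clear Petri dishes, taped as one piece, a bystander: 60 mm across, 45 mm high in all, between crate and lid; this point is its middle.
- amber_mid (a point): Small amber glass bottle, a bystander: 44 mm across, 100 mm tall, standing between crate and lid; this point is 50 mm above its foot.
- flask_mid (a point): Amber glass volumetric flask, a bystander: 68 mm across the bulb, 186 mm tall, standing at one side; this point is 90 mm above its foot.
- wash_mid (a point): White squeeze wash bottle with a bent blue spout, a bystander: 64 mm across, 185 mm tall, standing at one side, its spout reaching 50 mm out from its axis; this point is 75 mm above its foot.
- beaker_mid (a point): Clear glass beaker, a bystander: 68 mm across, 85 mm tall, standing beyond the crate and lid; this point is at its middle, half-way up.
- gloves_mid (a point): Blue carton of gloves, a bystander: 115 x 230 x 70 mm (along its x, y, z), lying at the far edge; this point is its middle.
Things that resemble listed ones, but are neither listed nor needed, are in the scene too. What is shaped like the part that bears bottle_3_mid but green or yellow is not meant.

How it is judged (in metres and radians):
On the way, in this order (a step that is already met when the one before it is completed fails the run):
1. both standing bottles lie flat in the crate, below the fill line (angle between each of bottle_1_mid, bottle_2_mid's own z axis and vertical above 1.4 rad and x of bottle_1_mid in the frame of crate between -0.1 and 0.1 m and y of bottle_1_mid in the frame of crate between -0.1125 and 0.1125 m and z of bottle_1_mid in the frame of crate between 0.015 and 0.04 m and x of bottle_2_mid in the frame of crate between -0.1 and 0.1 m and y of bottle_2_mid in the frame of crate between -0.1125 and 0.1125 m and z of bottle_2_mid in the frame of crate between 0.015 and 0.04 m), for 0.2 s.
2. the lid sits home on the crate (z of lid_grip in the frame of crate between 0.1 and 0.107 m and angle between lid_grip's own z axis and vertical below 0.03 rad and x of lid_grip in the frame of crate between -0.006 and 0.006 m and y of lid_grip in the frame of crate between -0.006 and 0.006 m and angle between the x axis of lid_grip and the x axis of crate, either way round below 0.06 rad), for 0.2 s.
At the end, for the whole second after the job is handed in: Lid home: bar middle 100-107 mm above the crate's underside, within 6 mm of its centre along each axis, within 0.06 rad of its yaw, level within 0.03 rad. Bottles and jar all in the crate, middles 15-40 mm above its underside; the two bottles that stood lie over 1.4 rad from upright (all of step 1 and all of step 2 and x of bottle_3_mid in the frame of crate between -0.1 and 0.1 m and y of bottle_3_mid in the frame of crate between -0.1125 and 0.1125 m and z of bottle_3_mid in the frame of crate between 0.015 and 0.04 m and x of jar_mid in the frame of crate between -0.1 and 0.1 m and y of jar_mid in the frame of crate between -0.1125 and 0.1125 m and z of jar_mid in the frame of crate between 0.015 and 0.04 m); the robot touches nothing.
It fails at once if a bystander on the bench is shifted more than 40 mm (distance of any of dishes_mid, amber_mid, flask_mid, wash_mid, beaker_mid, gloves_mid from where it was at the start of the episode above 0.04 m).
It fails at once if a bystander on the bench is tipped over (angle between any of dishes_mid, amber_mid, flask_mid, wash_mid, beaker_mid, gloves_mid's own z axis and vertical above 0.5 rad).
It also fails if it takes over 72 s, if anything falls off the work surface, if the arm or the gripper's body presses on something with over 40 N, if the wrist force passes 120 N, or if a joint passes its speed limit or range.

## Working session

There is one attempt and no reset: what is moved stays moved. The work goes in short steps, Python scripts to look and compute and a tool call to move; the robot and the scene stay as the last step left them, time stands still between calls to the robot, and variables do not carry over. Pictures are saved under pics/ and viewed, at most 10 in all, crops included, and the job is handed in when it is done.

Besides the shell and the picture viewer there is one more tool, called after ">>>" as name(argument=value, ...) on one line, values as JSON. carry_out: Moves the arm, as the interface text tells. Its arguments: {"type":"object","properties":{"series":{"type":"array"},"force":{"type":"number"}},"required":["series"]}

```bash
mkdir -p pics; cat > h.py <<'E'
from bench import *
import numpy as np, cv2
def shot(n,f):
    c=read_camera(n); cv2.imwrite(f'pics/{f}.png',c['img'][:,:,::-1]); np.save(f'pics/{f}.npy',c,allow_pickle=True); return c
def load(f): return np.load(f'pics/{f}.npy',allow_pickle=True).item()
def ray(c,u,v,z):
    M=np.array(c['cam_to_world']); d=M[:3,:3]@np.array([(u-c['cx'])/c['fx'],(v-c['cy'])/c['fy'],1]); o=M[:3,3]
    return o+d*(z-o[2])/d[2]
def proj(c,p):
    M=np.linalg.inv(np.array(c['cam_to_world'])); q=M[:3,:3]@np.array(p)+M[:3,3]
    return q[0]/q[2]*c['fx']+c['cx'], q[1]/q[2]*c['fy']+c['cy']
E
python3 - <<'E'
from h import *
for n in('top','scene'):
    c=shot(n,n+'0'); print(n,c['fx'],np.round(c['cam_to_world'],3).tolist())
print(get_state())
E
```

```text
top 579.5940440266886 [[-0.028, -0.995, 0.093, 402.729], [-1.0, 0.028, -0.006, 5.693], [0.003, -0.093, -0.996, 1396.573], [0.0, 0.0, 0.0, 1.0]]
scene 613.9824095476752 [[0.814, 0.482, -0.325, 1025.4], [0.581, -0.665, 0.469, -673.465], [0.01, -0.57, -0.821, 1259.931], [0.0, 0.0, 0.0, 1.0]]
{'time_s': 0.1, 'joints': array([-1.14801273e+00,  2.60599316e-01, -1.39249021e-01,  1.17271348e+00,
        2.00928444e-05,  1.57078271e+00]), 'joint_velocities': array([ 0.00083622, -0.00148614,  0.00516388,  0.00110869, -0.00129221,
        0.00025097]), 'joint_efforts': array([-7.00071860e-05, -4.06509483e+01,  2.54527187e+01,  1.00603714e-02,
       -3.61952644e-06,  2.52731681e-06]), 'tool_pos': array([ 215.15805675, -478.20319379,  230.55472787]), 'orientation': array([-8.65202554e-04,  9.77738026e-01,  2.09827484e-01, -1.75389366e-04]), 'ft_force': array([ 0.07720662, -0.07361716,  0.69611072]), 'wrist_torque': array([ 0.00370254,  0.01698719, -0.01601035]), 'finger_force': 0.0, 'width': 85.3257905009307}
```

View pics/top0.png

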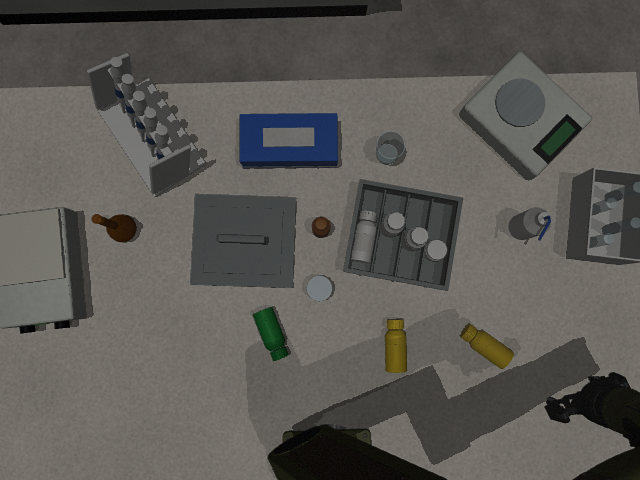

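View pics/scene0.png

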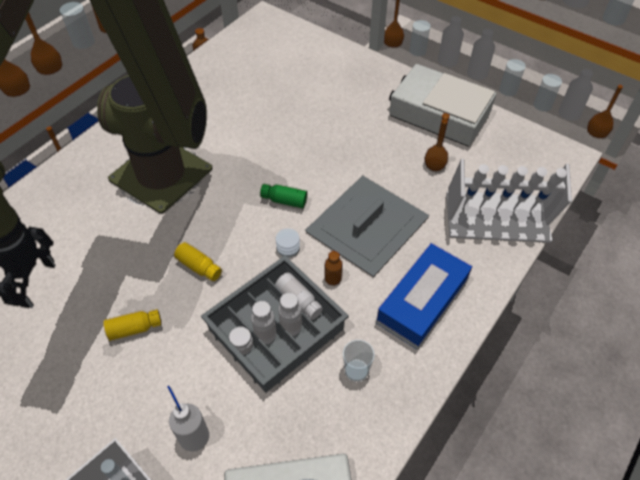

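```bash
python3 - <<'E'
from h import *
c=load('top0'); im=c['img'].astype(int)
g=im.max(2); 
m=((g<110)&(im.max(2)-im.min(2)<22)).astype(np.uint8)*255
m=cv2.morphologyEx(m,cv2.MORPH_OPEN,np.ones((3,3)))
for name,(x0,y0,x1,y1),z in(('lid',(180,185,305,300),12),('crate',(338,172,470,300),64)):
    s=np.zeros_like(m); s[y0:y1,x0:x1]=m[y0:y1,x0:x1]
    cs,_=cv2.findContours(s,cv2.RETR_EXTERNAL,cv2.CHAIN_APPROX_NONE); k=max(cs,key=cv2.contourArea)
    P=np.array([ray(c,u,v,z)[:2] for u,v in k[:,0]],np.float32)
    r=cv2.minAreaRect(P); print(name,r, cv2.minAreaRect(k))
for u,v,z,n in((396,220,120,'b1'),(418,236,120,'b2'),(437,249,50,'jar'),(321,227,100,'amber'),(319,288,45,'dish'),(218,238,45,'h1'),(268,240,45,'h2')): print(n,ray(c,u,v,z).round())
# cap centres via circles
crop=c['img'][165:305,335:475,::-1]
cv2.imwrite('pics/crop0.png',cv2.resize(crop,(600,600),interpolation=cv2.INTER_CUBIC))
E
```

```text
lid ((553.2772216796875, 185.5455780029297), (248.10543823242188, 221.4553680419922), 86.46304321289062) ((243.0201873779297, 240.41448974609375), (104.00716400146484, 91.80751037597656), 1.9749339818954468)
crate ((553.192138671875, -180.78707885742188), (267.9824523925781, 223.57571411132812), 78.00312805175781) ((398.9722900390625, 233.8074951171875), (116.65542602539062, 95.79822540283203), 10.23480224609375)
b1 [ 577. -168.  120.]
b2 [ 540. -216.  120.]
jar [ 516. -271.   50.]
amber [568.  -1. 100.]
dish [433.   7.  45.]
h1 [556. 240.  45.]
h2 [548. 123.  45.]
```

View pics/crop0.png

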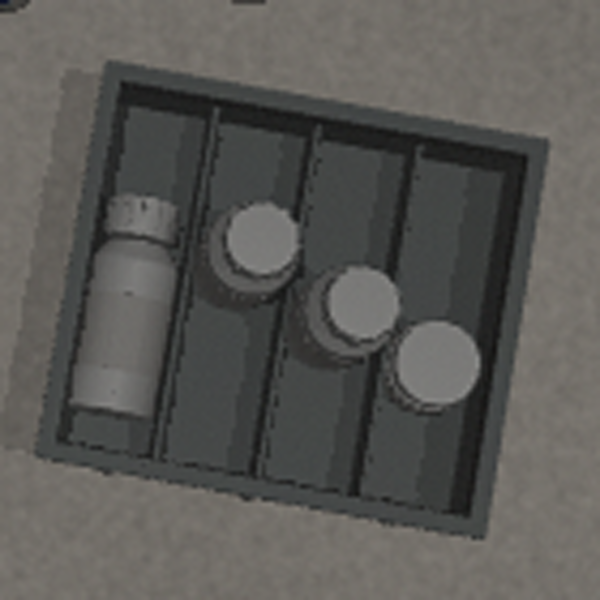

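```bash
python3 - <<'E'
from h import *
c=load('top0')
f=lambda x,y,z: ray(c,335+(x+.5)/4.2857-.5,165+(y+.5)/4.2857-.5,z)[:2]
C=np.array([f(*p,66) for p in((108,62),(548,138),(486,538),(37,458))])
print(C.round(1),C.mean(0)); print([np.linalg.norm(C[i]-C[(i+1)%4]).round(1) for i in range(4)])
x=C[0]-C[3]+C[1]-C[2]; y=C[0]-C[1]+C[3]-C[2]
ys=np.arctan2(*x[::-1]),np.arctan2(*y[::-1])-np.pi/2; print('yaw',ys)
a=np.mean(ys);R=np.array([[np.cos(a),-np.sin(a)],[np.sin(a),np.cos(a)]])
for n,p in(('b1',(263,239,124)),('b2',(363,302,124)),('jar',(438,363,50))):
    q=f(*p); print(n,q.round(1),(R.T@(q-C.mean(0))).round(1))
E
```

```text
[[ 682.8  -95.3]
 [ 634.2 -332.6]
 [ 418.9 -288.4]
 [ 468.4  -49.8]] [ 551.08523119 -191.49414829]
[np.float64(242.2), np.float64(219.9), np.float64(243.7), np.float64(219.1)]
yaw (np.float64(-0.20586333295929174), np.float64(-0.20321833343324713))
b1 [ 575.5 -167.8] [19.1 28.2]
b2 [ 541.3 -218. ] [ -4.2 -28. ]
jar [ 514.8 -270.4] [-19.5 -84.6]
```

>>> carry_out(series=[[[0.04,0.03,0.02],[0,0,0.18],0.05],[[0.08,0.07,0.03],[0,0,0.36],0.05],[[0.12,0.1,0.04],[0,0,0.54],0.05],[[0.12,0.1,0.04],[0,0,0.54],0.05]])

```text
time_s: 0.6
tool_pos: [337.7, -377.2, 271.8]
orientation: [0.0, 0.885, 0.465, 0.0]
ft_force: [-0.1, -1.2, -0.9]
width: 49.9
finger_force: 0.0
```

```bash
python3 -c "
from bench import *
s=get_state();print(s['joints'].round(3),s['tool_pos'],s['width'],s['orientation'])"
```

```text
[-8.410e-01  2.130e-01 -9.600e-02  1.261e+00  1.000e-03  1.333e+00] [ 337.73494598 -377.16972245  271.76415685] 49.928599794985516 [4.43555053e-04 8.85151486e-01 4.65302573e-01 4.05783090e-04]
```

>>> carry_out(series=[[[0.05,0.05,0],[0,0,0.18],0.05],[[0.1,0.1,0],[0,0,0.36],0.05],[[0.15,0.14,0],[0,0,0.54],0.05],[[0.19,0.17,0],[0,0,0.72],0.05],[[0.22,0.19,0],[0,0,0.9],0.05],[[0.244,0.21,0],[0,0,1.08],0.05],[[0.244,0.21,0],[0,0,1.26],0.05],[[0.244,0.21,0],[0,0,1.44],0.05],[[0.244,0.21,0],[0,0,1.62],0.05],[[0.244,0.21,0],[0,0,1.8],0.05],[[0.244,0.21,0],[0,0,1.975],0.05],[[0.244,0.21,0],[0,0,1.975],0.05],[[0.244,0.21,0],[0,0,1.975],0.05]])

```text
time_s: 2.22
tool_pos: [579.0, -169.4, 270.9]
orientation: [-0.0, 0.104, 0.995, -0.0]
ft_force: [0.0, 0.3, -0.7]
width: 50.2
finger_force: 0.0
```

```bash
python3 -c "
from h import *
s=get_state();print(s['joints'].round(3),s['tool_pos'])
c=shot('wrist','w1');print(c['fx'],np.round(c['cam_to_world'],3).tolist())
print([np.round(proj(c,p)) for p in((575.5,-167.8,124),(541.3,-218,124),(551+0,-191.5,66),(514.8,-270.4,50))])
"
```

```text
[-0.284  0.387  0.152  1.336 -0.    -0.077] [ 579.03349713 -169.38536154  270.88674112]
432.8182009384308 [[0.206, 0.936, 0.284, 506.809], [0.979, -0.197, -0.06, -154.182], [-0.0, 0.291, -0.957, 413.707], [0.0, 0.0, 0.0, 1.0]]
[array([319., 216.]), array([235., 182.]), array([284., 175.]), array([182., 149.])]
```

View pics/w1.png

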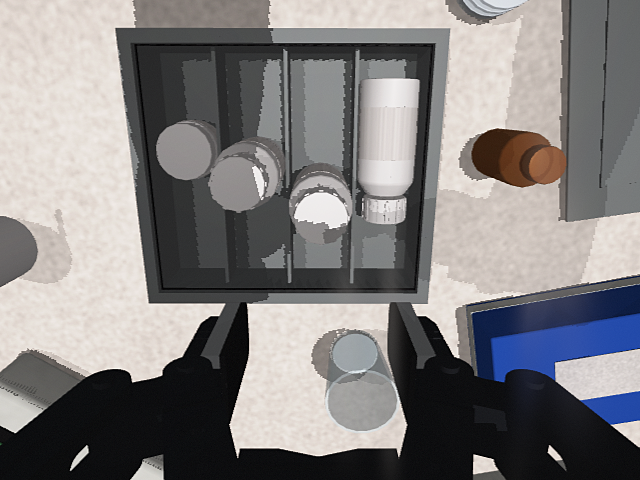

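>>> carry_out(series=[[[-0.02,-0.024,0],[0,0,0],0.05],[[-0.0416,-0.048,-0.03],[0,0,0],0.05],[[-0.0416,-0.048,-0.07],[0,0,0],0.05],[[-0.0416,-0.048,-0.11],[0,0,0],0.05],[[-0.0416,-0.048,-0.145],[0,0,0],0.05],[[-0.0416,-0.048,-0.165],[0,0,0],0.05],[[-0.0416,-0.048,-0.177],[0,0,0],0.05],[[-0.0416,-0.048,-0.177],[0,0,0],0.05],[[-0.0416,-0.048,-0.177],[0,0,0],0.03],[[-0.0416,-0.048,-0.177],[0,0,0],0.03],[[-0.0416,-0.048,-0.177],[0,0,0],0.03],[[-0.0416,-0.048,-0.177],[0,0,0],0.03]], force=25)

```text
time_s: 3.78
tool_pos: [538.5, -217.0, 95.2]
orientation: [0.001, 0.102, 0.995, -0.0]
ft_force: [1.0, 0.9, 3.6]
width: 37.0
finger_force: 25.5
```

>>> carry_out(series=[[[0,0,0.03],[0,0,0],0.03],[[-0.005,0.001,0.065],[0,0,0],0.03],[[-0.016,0.0024,0.08],[-0.03,-0.15,0],0.03],[[-0.016,0.0024,0.08],[-0.065,-0.31,0],0.03],[[-0.016,0.0024,0.08],[-0.098,-0.47,0],0.03],[[-0.016,0.0024,0.08],[-0.13,-0.63,0],0.03],[[-0.016,0.0024,0.08],[-0.16,-0.769,0],0.03],[[-0.016,0.0024,0.06],[-0.16,-0.769,0],0.03],[[-0.016,0.0024,0.03],[-0.16,-0.769,0],0.03],[[-0.016,0.0024,0.01],[-0.16,-0.769,0],0.03],[[-0.016,0.0024,-0.002],[-0.16,-0.769,0],0.03],[[-0.016,0.0024,-0.008],[-0.16,-0.769,0],0.03],[[-0.016,0.0024,-0.008],[-0.16,-0.769,0],0.03]])

```text
time_s: 5.4
tool_pos: [521.4, -214.2, 85.7]
orientation: [0.38, 0.094, 0.919, -0.039]
ft_force: [-0.8, 0.8, -1.5]
width: 37.5
finger_force: 25.5
```

```bash
python3 -c "
from h import *
s=get_state();print(s['joints'].round(3),s['tool_pos'])
c=shot('scene','s2'); cv2.imwrite('pics/s2c.png',cv2.resize(c['img'][180:400,140:400,::-1],(780,660))[:600])
"
```

```text
[-0.511  0.238 -1.158 -0.585  0.215 -0.221] [ 521.40732896 -214.1622286    85.66226871]
```

View pics/s2c.png

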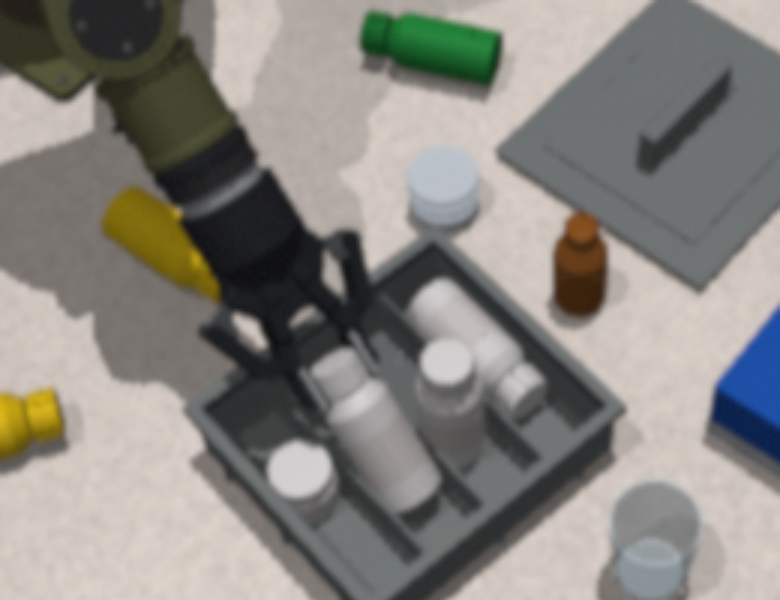

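The crop shows bottle 2 tilted in its lane, cap at (345,375), foot between the partitions. Release it.

>>> carry_out(series=[[[0,0,0],[0,0,0],0.052],[[0,0,0],[0,0,0],0.052],[[0,0,0],[0,0,0],0.052],[[0,0,0],[0,0,0],0.052],[[0,0,0.04],[0,0,0],0.052],[[0,0,0.09],[0,0,0],0.052],[[0,0,0.13],[0.03,0.15,0],0.052],[[0,0,0.16],[0.065,0.31,0],0.052],[[0,0,0.18],[0.098,0.47,0],0.052],[[0.03,0,0.18],[0.13,0.63,0],0.052],[[0.05,0.03,0.18],[0.16,0.769,0],0.052],[[0.05,0.045,0.18],[0.16,0.769,0],0.052],[[0.05,0.045,0.18],[0.16,0.769,0],0.052]])

```text
time_s: 7.08
tool_pos: [573.9, -168.6, 264.5]
orientation: [-0.001, 0.101, 0.995, 0.0]
ft_force: [-0.0, -0.3, -0.5]
width: 52.0
finger_force: 0.0
```

```bash
python3 -c "
from h import *
s=get_state();print(s['joints'].round(3),s['tool_pos'])
c=shot('wrist','w2')
print([np.round(proj(c,p)) for p in((575.5,-167.8,124),(541.3,-218,124),(551+0,-191.5,66),(514.8,-270.4,50))])
"
```

```text
[-0.286  0.38   0.124  1.316  0.    -0.084] [ 573.89537834 -168.56826975  264.45963685]
[array([319., 225.]), array([235., 191.]), array([284., 183.]), array([181., 156.])]
```

View pics/w2.png

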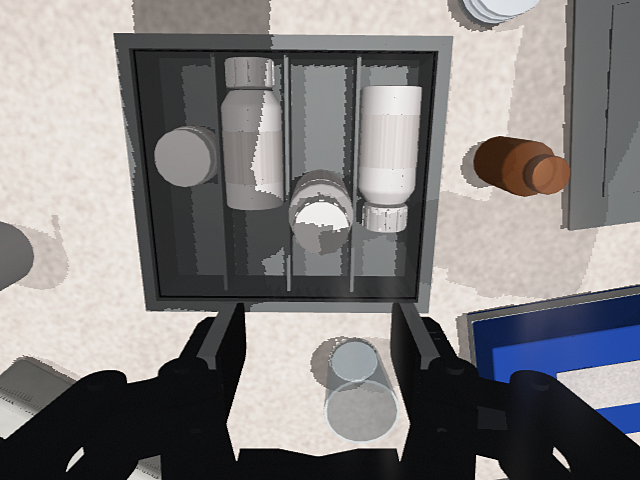

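Bottle 2 now lies flat (250,130); bottle 1's cap is at (322,227), where predicted. Now bottle 1.

>>> carry_out(series=[[[0.004,0.0015,-0.03],[0,0,0],0.055],[[0.004,0.0015,-0.07],[0,0,0],0.055],[[0.004,0.0015,-0.11],[0,0,0],0.055],[[0.004,0.0015,-0.145],[0,0,0],0.055],[[0.004,0.0015,-0.163],[0,0,0],0.055],[[0.004,0.0015,-0.172],[0,0,0],0.055],[[0.004,0.0015,-0.172],[0,0,0],0.055],[[0.004,0.0015,-0.172],[0,0,0],0.03],[[0.004,0.0015,-0.172],[0,0,0],0.03],[[0.004,0.0015,-0.172],[0,0,0],0.03],[[0.004,0.0015,-0.172],[0,0,0],0.03],[[0.004,0.0015,-0.172],[0,0,0],0.03]], force=25)

```text
time_s: 8.62
tool_pos: [576.8, -168.2, 95.7]
orientation: [0.001, 0.102, 0.995, -0.0]
ft_force: [-0.5, 0.1, 6.0]
width: 36.9
finger_force: 25.4
```

>>> carry_out(series=[[[0,0,0.03],[0,0,0],0.03],[[-0.005,0.001,0.065],[0,0,0],0.03],[[-0.015,0.0035,0.08],[-0.03,-0.15,0],0.03],[[-0.015,0.0035,0.08],[-0.065,-0.31,0],0.03],[[-0.015,0.0035,0.08],[-0.098,-0.47,0],0.03],[[-0.015,0.0035,0.08],[-0.13,-0.63,0],0.03],[[-0.015,0.0035,0.08],[-0.16,-0.769,0],0.03],[[-0.015,0.0035,0.06],[-0.16,-0.769,0],0.03],[[-0.015,0.0035,0.03],[-0.16,-0.769,0],0.03],[[-0.015,0.0035,0.01],[-0.16,-0.769,0],0.03],[[-0.015,0.0035,0.001],[-0.16,-0.769,0],0.03],[[-0.015,0.0035,-0.005],[-0.16,-0.769,0],0.03],[[-0.015,0.0035,-0.005],[-0.16,-0.769,0],0.03]])

```text
time_s: 10.25
tool_pos: [560.6, -164.2, 88.8]
orientation: [0.38, 0.094, 0.919, -0.039]
ft_force: [-0.3, 0.4, -1.2]
width: 36.9
finger_force: 25.6
```

>>> carry_out(series=[[[0,0,0],[0,0,0],0.06],[[0,0,0],[0,0,0],0.06],[[0,0,0],[0,0,0],0.06],[[0,0,0],[0,0,0],0.06],[[0,0,0.04],[0,0,0],0.06],[[0,0,0.09],[0,0,0],0.06],[[0,0,0.13],[0.03,0.15,0],0.06],[[0,0,0.16],[0.065,0.31,0],0.06],[[0,0,0.19],[0.098,0.47,0],0.06],[[0,0,0.22],[0.13,0.63,0],0.06],[[0,-0.01,0.25],[0.16,0.769,0],0.06],[[0,-0.02,0.25],[0.16,0.769,0],0.06],[[0,-0.02,0.25],[0.16,0.769,0],0.06],[[0,-0.02,0.25],[0.16,0.769,0],0.06]])

```text
time_s: 12.0
tool_pos: [562.0, -184.8, 338.1]
orientation: [-0.0, 0.102, 0.995, 0.0]
ft_force: [-0.2, 0.4, 0.1]
width: 60.0
finger_force: 0.0
```

```bash
python3 -c "
from h import *
s=get_state();print(s['joints'].round(3),s['tool_pos'])
c=shot('wrist','w3')
a=-.2045;R=np.array([[np.cos(a),-np.sin(a)],[np.sin(a),np.cos(a)]])
im=c['img'][:,:,::-1].copy()
for x,y in((1,1),(1,-1),(-1,-1),(-1,1)):
    q=R@(x*110,y*122.5)+(551.1,-191.5); p=proj(c,(*q,66)); print(np.round(p,1))
    cv2.circle(im,(int(round(p[0])),int(round(p[1]))),3,(0,0,255),1)
cv2.imwrite('pics/w3m.png',im)
"
```

```text
[-0.318  0.365  0.29   1.496  0.    -0.114] [ 562.03983655 -184.7960991   338.10360307]
[427.5 285.4]
[190.6 285.2]
[169.7  55.2]
[446.   55.6]
```

View pics/w3m.png

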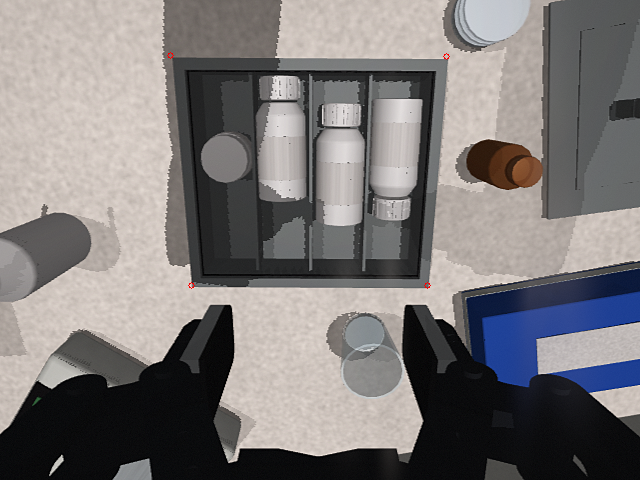

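The view shows both bottles lying flat: b2 (281,135), b1 (341,165), bottle 3 (396,160), jar (227,158). Projected rim corners are 1–4 px off, so I measure the rim edges here.

```bash
cat > edge.py <<'E'
from h import *
def edges(c,ctr,a,hx,hy,z,half=10,pr=False,frac=.8):
    """signed offset (mm) of strongest edges from predicted rect sides, at both ends of each side"""
    R=np.array([[np.cos(a),-np.sin(a)],[np.sin(a),np.cos(a)]]); g=cv2.cvtColor(c['img'],cv2.COLOR_RGB2GRAY).astype(np.float32)
    t=np.arange(-half,half+.01,.5); out={}
    for n,ax,s in(('+x',0,1),('-x',0,-1),('+y',1,1),('-y',1,-1)):
        h=(hx,hy)[ax]; L=(hx,hy)[1-ax]; pts=[]
        for k in np.linspace(-frac,frac,41):
            P=np.zeros((len(t),2)); P[:,ax]=s*(h+t); P[:,1-ax]=k*L
            uv=np.array([proj(c,(*(R@p+ctr),z)) for p in P],np.float32)
            pts.append(cv2.remap(g,uv[:,0:1],uv[:,1:2],cv2.INTER_LINEAR)[:,0])
        pts=np.array(pts)
        for m,q in(('a',pts[:14]),('b',pts[-14:])):
            d=np.gradient(np.median(q,0)); i=np.argsort(-abs(d))[:8]
            out[n+m]=sorted((float(t[j]),round(float(d[j]),1)) for j in i)
            print(n+m,out[n+m])
            if pr: print(np.median(q,0).round().astype(int).tolist())
E
python3 -c "
from edge import *
edges(load('w3'),np.array([551.1,-191.5]),-.2045,110,122.5,66,pr=True)"
```

```text
+xa [(-2.0, 12.1), (-1.5, 13.3), (-1.0, 10.0), (1.0, 16.7), (1.5, 32.5), (2.0, 27.7), (2.5, 17.9), (3.0, 9.3)]
[39, 36, 38, 46, 54, 56, 59, 60, 62, 61, 58, 58, 58, 58, 58, 59, 67, 83, 93, 103, 104, 100, 108, 134, 173, 189, 208, 208, 206, 204, 203, 202, 202, 200, 199, 199, 200, 199, 199, 200, 200]
+xb [(-10.0, 4.5), (-8.0, 23.4), (-7.5, 31.2), (-7.0, 12.7), (1.5, 5.1), (2.0, 31.7), (2.5, 43.0), (3.0, 17.8)]
[45, 50, 49, 45, 57, 92, 119, 117, 115, 114, 113, 112, 112, 112, 112, 112, 112, 112, 112, 112, 112, 110, 107, 102, 117, 165, 203, 201, 200, 199, 197, 197, 197, 197, 198, 198, 198, 198, 198, 197, 197]
-xa [(-3.0, -1.0), (-2.5, 5.6), (-2.0, 20.2), (-1.5, 18.8), (-1.0, 6.1), (0.0, -1.4), (8.5, 1.1), (9.0, 0.9)]
[66, 66, 65, 65, 65, 65, 65, 65, 65, 66, 65, 65, 65, 64, 64, 62, 75, 103, 113, 115, 113, 112, 112, 112, 113, 113, 113, 113, 113, 112, 113, 112, 112, 111, 111, 110, 110, 111, 113, 113, 113]
-xb [(-3.5, -1.9), (-3.0, 14.5), (-2.5, 34.8), (-2.0, 25.6), (-1.5, 8.3), (-1.0, 1.3), (-0.5, -1.2), (0.0, -1.5)]
[124, 123, 123, 123, 123, 123, 123, 123, 123, 123, 123, 122, 122, 120, 118, 1
[... 640 characters left out ...]
1, 101, 130, 156, 171, 178, 179, 177, 176, 175, 175, 176, 176, 176, 175, 174, 174, 174, 174, 174, 175]
-ya [(-2.5, 6.1), (-2.0, 11.7), (-1.5, 15.5), (-1.0, 13.2), (5.5, 9.7), (6.0, 21.7), (6.5, 32.2), (7.0, 25.6)]
[66, 65, 64, 64, 64, 64, 64, 64, 64, 64, 64, 64, 64, 63, 62, 65, 74, 89, 105, 115, 115, 113, 113, 113, 113, 113, 113, 112, 111, 110, 108, 110, 128, 154, 192, 205, 201, 206, 209, 207, 206]
-yb [(-3.5, -0.9), (-2.5, 2.2), (-2.0, 7.7), (-1.5, 13.7), (-1.0, 16.6), (-0.5, 14.2), (0.0, 6.9), (1.0, -1.8)]
[60, 61, 60, 59, 59, 59, 59, 59, 59, 59, 59, 59, 59, 58, 57, 57, 61, 73, 89, 106, 117, 120, 117, 116, 115, 115, 114, 114, 115, 114, 113, 113, 114, 114, 114, 114, 113, 113, 114, 114, 113]
```

>>> carry_out(series=[[[0,-0.01,0],[0,0,-0.18],0.06],[[-0.005,-0.02,0.01],[0,0,-0.36],0.05],[[-0.007,-0.02,0.01],[0,0,-0.54],0.05],[[-0.007,-0.02,0.01],[0,0,-0.72],0.05],[[-0.007,-0.02,0.01],[0,0,-0.9],0.05],[[-0.007,-0.02,0.01],[0,0,-1.08],0.05],[[-0.007,-0.02,0.01],[0,0,-1.26],0.05],[[-0.007,-0.02,0.01],[0,0,-1.44],0.05],[[-0.007,-0.02,0.01],[0,0,-1.576],0.05],[[-0.007,-0.02,0.01],[0,0,-1.576],0.05],[[-0.007,-0.02,0.01],[0,0,-1.576],0.05],[[-0.007,-0.02,0.01],[0,0,-1.576],0.05]])

```text
time_s: 13.55
tool_pos: [553.6, -204.2, 349.4]
orientation: [0.0, 0.777, 0.63, 0.0]
ft_force: [0.2, -0.6, 0.8]
width: 49.9
finger_force: 0.0
```

```bash
python3 -c "
from edge import *
s=get_state();print(s['joints'].round(3),s['tool_pos'],s['orientation'].round(4))
c=shot('wrist','w4')
print(np.array(c['cam_to_world'])[:3,3])
edges(c,np.array([553.4,-190.7]),-.2095,110,122.5,66)"
```

```text
[-0.353  0.363  0.316  1.523  0.     1.425] [ 553.57132811 -204.23418361  349.44415472] [1.000e-04 7.767e-01 6.299e-01 1.000e-04]
[ 569.13852377 -131.68338988  492.20950518]
+xa [(-10.0, 20.8), (-9.5, 16.4), (-9.0, 7.9), (-1.0, 10.1), (-0.5, 25.6), (0.0, 30.7), (0.5, 20.4), (1.0, 9.2)]
+xb [(-10.0, 23.6), (-9.5, 16.0), (-9.0, 5.8), (-1.0, 11.3), (-0.5, 25.9), (0.0, 26.8), (0.5, 15.9), (1.0, 6.3)]
-xa [(-10.0, 7.8), (-9.5, 7.2), (-9.0, 3.2), (-1.0, 6.0), (-0.5, 11.0), (0.0, 13.7), (0.5, 13.8), (1.0, 6.8)]
-xb [(-10.0, 26.6), (-9.5, 22.0), (-9.0, 11.7), (-1.0, 7.6), (-0.5, 17.3), (0.0, 24.7), (0.5, 22.6), (1.0, 10.4)]
+ya [(-10.0, 45.6), (-9.5, 19.0), (-9.0, -5.0), (-0.5, 12.8), (0.0, 22.2), (0.5, 10.9), (8.5, 9.4), (9.0, 14.2)]
+yb [(-10.0, 45.3), (-9.5, 25.4), (-8.5, -2.8), (-1.0, -1.4), (-0.5, 11.4), (0.0, 36.7), (0.5, 25.9), (1.5, -2.6)]
-ya [(-10.0, 6.9), (-9.5, 6.8), (-9.0, 3.5), (-1.0, 7.0), (-0.5, 17.7), (0.0, 15.7), (0.5, 9.0), (1.0, 4.6)]
-yb [(-10.0, 7.4), (-9.5, 6.4), (-9.0, 2.3), (-1.0, 6.4), (-0.5, 10.6), (0.0, 11.0), (0.5, 12.0), (1.0, 7.4)]
```

>>> carry_out(series=[[[0,0.04,0],[0,0,0.03],0.05],[[0,0.09,0],[0,0,0.08],0.05],[[0,0.14,0],[0,0,0.12],0.05],[[0,0.19,0],[0,0,0.1475],0.05],[[0,0.24,0],[0,0,0.1475],0.05],[[0,0.29,0],[0,0,0.1475],0.05],[[0,0.34,0],[0,0,0.1475],0.05],[[0.002,0.376,0],[0,0,0.1475],0.05],[[0.002,0.376,0],[0,0,0.1475],0.05],[[0.002,0.376,0],[0,0,0.1475],0.05],[[0.002,0.376,0],[0,0,0.1475],0.05]])

```text
time_s: 14.98
tool_pos: [555.8, 170.5, 349.4]
orientation: [0.0, 0.729, 0.685, -0.0]
ft_force: [-0.0, 0.1, 0.4]
width: 50.0
finger_force: 0.0
```

```bash
python3 -c "
from edge import *
s=get_state();print(s['joints'].round(3),s['tool_pos'],s['orientation'].round(4))
c=shot('wrist','w5')
im=c['img'][:,:,::-1].copy()
edges(c,np.array([555,186.]),-.062,110,122.5,11)
print('bar'); edges(c,np.array([555,186.]),-.062,9,55,52,half=7)
for p in((555,186,52),): cv2.circle(im,tuple(int(round(v)) for v in proj(c,p)),3,(0,0,255),1)
cv2.imwrite('pics/w5m.png',im)"
```

```text
[ 0.298  0.347  0.291  1.515 -0.     1.931] [555.84688878 170.51755205 349.43044121] [ 1.000e-04  7.290e-01  6.845e-01 -1.000e-04]
+xa [(-2.0, -1.8), (-1.0, 5.8), (-0.5, 19.4), (0.0, 27.9), (0.5, 24.0), (1.0, 13.0), (1.5, 4.9), (2.5, -2.0)]
+xb [(-2.0, -1.9), (-1.5, -2.9), (-1.0, 5.8), (-0.5, 22.3), (0.0, 32.2), (0.5, 23.5), (1.0, 8.5), (1.5, 2.9)]
-xa [(-2.0, 3.0), (-1.5, 9.8), (-1.0, 17.2), (-0.5, 22.4), (0.0, 21.8), (0.5, 17.7), (1.0, 8.0), (2.0, -1.8)]
-xb [(-1.5, 5.5), (-1.0, 13.7), (-0.5, 22.8), (0.0, 28.1), (0.5, 15.5), (1.0, 1.8), (1.5, -1.9), (2.0, -2.5)]
+ya [(0.0, -0.9), (0.5, 22.6), (1.0, 42.6), (1.5, 17.0), (2.0, -4.6), (2.5, -2.0), (5.0, 0.6), (7.0, -0.6)]
+yb [(-0.5, -4.6), (0.0, -5.9), (0.5, 26.6), (1.0, 51.2), (1.5, 18.9), (2.0, -6.6), (2.5, -4.0), (3.0, -1.9)]
-ya [(-2.0, 13.0), (-1.5, 23.6), (-1.0, 21.9), (-0.5, 18.5), (0.0, 16.1), (0.5, 6.1), (9.5, -19.8), (10.0, -39.5)]
-yb [(-3.0, -1.3), (-2.5, -1.4), (-2.0, 11.4), (-1.5, 25.0), (-1.0, 18.1), (-0.5, 4.1), (0.0, -2.0), (0.5, -1.2)]
bar
+xa [(-1.5, -11.6), (-1.0, -18.9), (-0.5, -16.3), (0.0, -6.7), (1.0, 21.9), (1.5, 18.2), (3.0, 7.4), (3.5, 8.4)]
+xb [(-1.5, -15.0), (-1.0, -19.9), (-0.5, -15.4), (0.0, -10.0), (0.5, 10.4), (1.0, 27.2), (1.5, 16.4), (4.0, 9.6)]
-xa [(-3.0, -5.3), (-2.5, -7.6), (-2.0, -10.4), (-1.5, -9.6), (-0.5, 4.4), (0.0, 13.6), (0.5, 17.7), (1.0, 6.8)]
-xb [(-3.0, -4.3), (-2.5, -8.7), (-2.0, -11.9), (-1.5, -8.3), (-0.5, 6.4), (0.0, 12.6), (0.5, 10.8), (1.0, 7.9)]
+ya [(-1.5, -10.2), (-1.0, -9.5), (-0.5, -11.5), (0.0, -20.8), (1.0, 30.2), (1.5, 33.7), (3.0, -11.2), (7.0, 12.7)]
+yb [(-2.0, -4.9), (-1.5, -9.6), (-1.0, -8.5), (-0.5, -10.2), (0.0, -20.3), (0.5, -12.3), (1.0, 19.8), (1.5, 24.6)]
-ya [(-4.5, -2.2), (-4.0, -5.4), (-3.5, -6.8), (-3.0, -6.9), (-2.5, -8.8), (-2.0, -14.1), (-1.5, -13.1), (-1.0, -3.6)]
-yb [(-3.5, -7.1), (-3.0, -9.0), (-2.0, 11.6), (-1.5, 12.3), (-1.0, -9.5), (-0.5, -21.5), (0.0, -8.2), (1.5, -7.9)]
```

View pics/w5m.png

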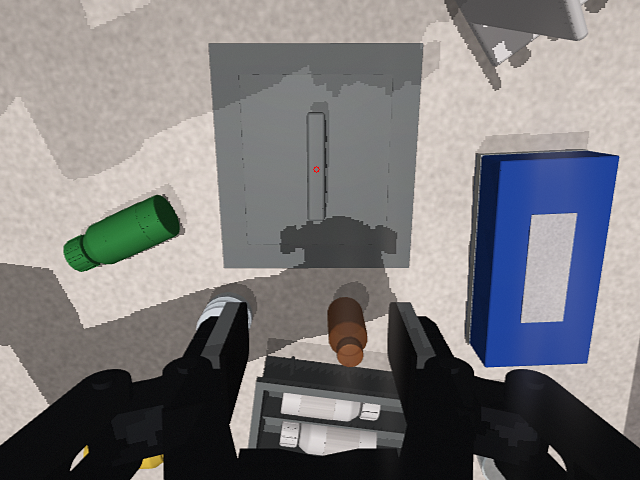

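Lid seen plainly with its bar at (316,168), centre about (555.3,187.2), yaw −0.062; amber bottle and dishes stand between it and the crate. Descending.

>>> carry_out(series=[[[-0.0005,0.0167,-0.05],[0,0,0],0.045],[[-0.0005,0.0167,-0.1],[0,0,0],0.045],[[-0.0005,0.0167,-0.15],[0,0,0],0.045],[[-0.0005,0.0167,-0.2],[0,0,0],0.045],[[-0.0005,0.0167,-0.24],[0,0,0],0.045],[[-0.0005,0.0167,-0.26],[0,0,0],0.045],[[-0.0005,0.0167,-0.26],[0,0,0],0.045],[[-0.0005,0.0167,-0.26],[0,0,0],0.045],[[-0.0005,0.0167,-0.26],[0,0,0],0.045]], force=60)

```text
time_s: 16.15
tool_pos: [556.6, 188.5, 90.9]
orientation: [0.001, 0.729, 0.685, 0.001]
ft_force: [-0.3, 0.7, 0.2]
width: 45.2
finger_force: 0.0
```

>>> carry_out(series=[[[-0.001,-0.001,-0.03],[0,0,0],0.045],[[-0.001,-0.001,-0.05],[0,0,0],0.045],[[-0.001,-0.001,-0.063],[0,0,0],0.045],[[-0.001,-0.001,-0.063],[0,0,0],0.045],[[-0.001,-0.001,-0.063],[0,0,0],0.045],[[-0.001,-0.001,-0.063],[0,0,0],0.005],[[-0.001,-0.001,-0.063],[0,0,0],0.005],[[-0.001,-0.001,-0.063],[0,0,0],0.005],[[-0.001,-0.001,-0.063],[0,0,0],0.005],[[-0.001,-0.001,-0.063],[0,0,0],0.005],[[-0.001,-0.001,-0.063],[0,0,0],0.005]])

```text
time_s: 17.52
tool_pos: [555.0, 187.6, 27.3]
orientation: [0.0, 0.729, 0.685, 0.001]
ft_force: [-1.5, -0.2, 5.8]
width: 17.2
finger_force: 59.7
```

>>> carry_out(series=[[[0,0,0.03],[0,0,0],0.005],[[0,0,0.08],[0,0,0],0.005],[[0,0,0.13],[0,0,0],0.005],[[0,0,0.16],[0,0,0],0.005],[[0,-0.03,0.16],[0,0,-0.02],0.005],[[0,-0.07,0.16],[0,0,-0.04],0.005],[[0,-0.12,0.16],[0,0,-0.07],0.005],[[0,-0.17,0.16],[0,0,-0.1],0.005],[[0,-0.22,0.16],[0,0,-0.12],0.005],[[0,-0.27,0.16],[0,0,-0.1475],0.005],[[0,-0.315,0.16],[0,0,-0.1475],0.005],[[-0.001,-0.35,0.16],[0,0,-0.1475],0.005],[[-0.002,-0.37,0.16],[0,0,-0.1475],0.005],[[-0.002,-0.378,0.15],[0,0,-0.1475],0.005],[[-0.002,-0.378,0.12],[0,0,-0.1475],0.005],[[-0.002,-0.378,0.1],[0,0,-0.1475],0.005],[[-0.002,-0.378,0.095],[0,0,-0.1475],0.005],[[-0.002,-0.378,0.095],[0,0,-0.1475],0.005],[[-0.002,-0.378,0.095],[0,0,-0.1475],0.005],[[-0.002,-0.378,0.095],[0,0,-0.1475],0.005]])

```text
time_s: 20.02
tool_pos: [553.1, -190.8, 122.3]
orientation: [0.001, 0.777, 0.63, 0.001]
ft_force: [0.7, -0.3, -5.1]
width: 16.9
finger_force: 59.8
```

```bash
python3 -c "
from h import *
s=get_state();print(s['tool_pos'],s['orientation'].round(4),s['ft_force'],s['wrist_torque'])
o=s['orientation'];n=o[1:3];print('yaw',np.arctan2(2*n[1]**2-1,2*n[0]*n[1]))
c=shot('scene','s6'); cv2.imwrite('pics/s6c.png',cv2.resize(c['img'][190:400,170:400,::-1],(657,600)))
"
```

```text
[ 553.06217236 -190.75477959  122.26391776] [8.000e-04 7.769e-01 6.296e-01 5.000e-04] [ 0.6504108  -0.34357674 -5.09141249] [-0.00658221  0.00918114 -0.00032571]
yaw -0.208769725941405
```

View pics/s6c.png

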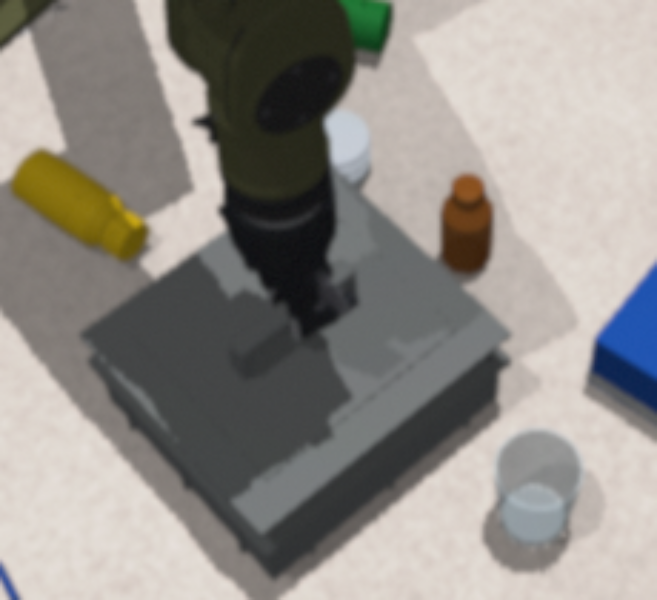

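The lid hovers squarely over the crate, its corners just above the rim's. Lower slowly.

>>> carry_out(series=[[[0,0.0005,-0.012],[0,0,0],0.005],[[0,0.0005,-0.02],[0,0,0],0.005],[[0,0.0005,-0.024],[0,0,0],0.005],[[0,0.0005,-0.027],[0,0,0],0.005],[[0,0.0005,-0.03],[0,0,0],0.005],[[0,0.0005,-0.032],[0,0,0],0.005],[[0,0.0005,-0.034],[0,0,0],0.005],[[0,0.0005,-0.036],[0,0,0],0.005],[[0,0.0005,-0.037],[0,0,0],0.005],[[0,0.0005,-0.037],[0,0,0],0.005]])

```text
time_s: 21.32
tool_pos: [552.4, -190.2, 86.3]
orientation: [0.001, 0.777, 0.629, 0.0]
ft_force: [-3.6, 1.9, 6.9]
width: 17.1
finger_force: 61.4
```

>>> carry_out(series=[[[0,0,0],[0,0,0],0.04],[[0,0,0],[0,0,0],0.04],[[0,0,0],[0,0,0],0.04],[[0,0,0],[0,0,0],0.04],[[0,0,0.03],[0,0,0],0.04],[[0,0,0.08],[0,0,0],0.04],[[0,0,0.13],[0,0,0],0.04],[[0,-0.01,0.18],[0,0,0],0.04],[[0,-0.015,0.23],[0,0,0],0.04],[[0,-0.015,0.26],[0,0,0],0.04],[[0,-0.015,0.26],[0,0,0],0.04],[[0,-0.015,0.26],[0,0,0],0.04]])

```text
time_s: 22.82
tool_pos: [552.1, -205.1, 343.2]
orientation: [-0.001, 0.777, 0.629, -0.0]
ft_force: [-0.1, 0.9, -1.2]
width: 40.2
finger_force: 0.0
```

```bash
python3 -c "
from edge import *
s=get_state();print(s['tool_pos'])
c=shot('wrist','w7')
edges(c,np.array([553.4,-190.7]),-.2095,110,122.5,70,half=6)
print('bar');edges(c,np.array([553.4,-190.7]),-.2095,9,55,111,half=4)
cv2.imwrite('pics/w7.png',c['img'][:,:,::-1])"
```

```text
[ 552.07741075 -205.05773993  343.22140376]
+xa [(-2.5, -2.1), (-1.5, 11.8), (-1.0, 26.9), (-0.5, 31.2), (0.0, 19.4), (0.5, 6.1), (1.5, -1.6), (2.0, -1.1)]
+xb [(-2.5, -2.3), (-2.0, -1.8), (-1.5, 14.3), (-1.0, 29.3), (-0.5, 26.5), (0.0, 15.6), (0.5, 4.8), (1.5, -1.3)]
-xa [(-1.0, 3.6), (-0.5, 8.2), (0.0, 13.2), (0.5, 14.7), (1.0, 10.6), (1.5, 4.0), (2.5, -1.2), (3.0, -0.8)]
-xb [(-1.5, -1.0), (-0.5, 10.1), (0.0, 20.6), (0.5, 24.4), (1.0, 19.1), (1.5, 7.4), (2.5, -1.9), (5.0, -1.1)]
+ya [(-2.0, -0.7), (-1.5, -1.8), (-1.0, -1.9), (-0.5, 19.2), (0.0, 29.6), (0.5, 7.6), (1.0, -2.4), (1.5, -0.8)]
+yb [(-2.5, -0.9), (-2.0, -1.5), (-1.0, 8.0), (-0.5, 23.6), (0.0, 32.0), (0.5, 12.5), (1.0, -3.0), (1.5, -1.3)]
-ya [(-2.0, -1.1), (-1.5, -1.7), (-1.0, 6.2), (-0.5, 16.0), (0.0, 15.0), (0.5, 10.7), (1.0, 7.2), (1.5, 2.3)]
-yb [(-2.5, -0.5), (-2.0, -0.8), (-1.0, 7.0), (-0.5, 14.3), (0.0, 12.3), (0.5, 9.0), (1.0, 5.8), (2.0, -0.9)]
bar
+xa [(-2.0, -10.2), (-1.5, -16.5), (-1.0, -16.3), (-0.5, -10.6), (0.5, 13.0), (1.0, 15.5), (1.5, 21.1), (2.0, 14.5)]
+xb [(-2.0, -13.5), (-1.5, -18.2), (-1.0, -14.7), (-0.5, -8.6), (0.5, 11.8), (1.0, 27.3), (1.5, 22.5), (2.0, 13.5)]
-xa [(-2.5, -3.1), (-2.0, -6.3), (-1.5, -8.9), (-1.0, -8.5), (-0.5, -4.8), (0.5, 10.3), (1.0, 17.0), (1.5, 7.6)]
-xb [(-2.0, -7.8), (-1.5, -10.0), (-1.0, -10.2), (-0.5, -6.0), (0.0, 5.1), (0.5, 14.3), (1.0, 12.5), (1.5, 6.9)]
+ya [(-3.0, -7.3), (-2.5, -9.1), (-2.0, -5.6), (-1.5, -9.6), (-1.0, -11.2), (0.0, 13.6), (0.5, 20.8), (1.0, 8.7)]
+yb [(-3.0, -4.7), (-2.5, -8.0), (-2.0, -5.9), (-1.5, -9.5), (-1.0, -9.7), (0.0, 12.5), (0.5, 19.4), (1.0, 7.9)]
-ya [(-4.0, 0.9), (-2.5, -1.8), (-2.0, -3.2), (-1.5, -3.7), (-1.0, -3.8), (-0.5, 2.2), (0.0, 8.8), (0.5, 4.0)]
-yb [(-3.0, -0.7), (-2.5, -1.5), (-2.0, -2.2), (-1.5, -2.4), (-1.0, -2.0), (-0.5, 2.6), (0.0, 6.3), (0.5, 2.9)]
```

View pics/w7.png

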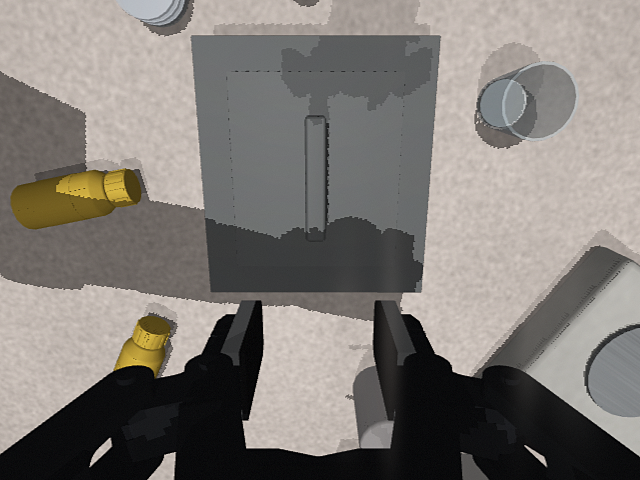

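The lid (corners about (192,36), (440,36), (422,291), (211,291)) covers the crate. It is centred within 1 mm, parallel in yaw, and its edges fit the home height all round. Handing in.

```bash
python3 -c "
from bench import *
print(sign_off())"
```

```text
the job is handed in; nothing more can be done
None
```

I laid both standing bottles flat in their lanes and put the lid on the crate. Camera measurements show it centred within about 1 mm, square to the crate and at home height all round; I handed the job in at about 23 s of the 72 s, and the judge's verdict was not shown.

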